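# Clamp a test board in the spring board vice

## Robot

A 7-joint arm with a two-finger parallel gripper is mounted at the origin on the work surface. World frame = base frame: x ahead of the robot, y to its left, z up, the work surface at z = 0. Lengths are in m, angles in rad, forces in N, time in s.
With the tool pointing down it reaches from about 0.4 to 0.85 m from the base axis. Payload 4.5 kg.
Tool frame: the origin (TCP) lies at the very end of the fingers, on their centre line; the grasp point (between the pads) lies 19 mm behind it (arm.hold_point_z is the distance from the TCP to the grasp point, in m); z points along the fingers, y is the line along which they close (so a half turn about z gives the same grasp; the last joint's range is limited). The gripper opens to 88 mm and grips with 3 to 60 N. Pads are 18 mm wide; open, the fingers measure 123 mm over their backs; the gripper's body (75 mm by 187 mm) begins 45 mm behind the grasp point.
Start: joints at [1.227, 0.689, -0.195, 1.565, 0.157, 0.902, -0.215], TCP at [0.231, -0.581, 0.239] pointing down, gripper open.
Joint ranges: [-3.01, 3.01], [-0.46, 2.08], [-1.47, 1.51], [0.13, 2.56], [-1, 4.14], [0.04, 2.09], [-2.66, 2.66]. Speed limits (rad/s): [2.57, 2.57, 3.14, 3.14, 3.14, 3.14, 3.14].

## Interface

Orientations are given as [roll, pitch, yaw] about the fixed x, y, z axes, in that order (R = Rz(yaw) Ry(pitch) Rx(roll)).
In Python, from plant import arm, imaging gives the robot as it stands. The module is installed in compiled form; this text tells all that it offers.
- The arm moves only by the tool jog_arm, never from a script. Its argument "plan" is one flat list of numbers, 7 for each row, row after row: the shift along the tool's x, y, z in m, then the turn, a rotation vector about the tool's x, y, z in degrees, then the finger opening in m, from 0 to 0.0881. A call has 1 to 5 rows; each row shifts and turns the commanded pose from where the row before left it, along the tool's axes as they then stand; what a row does not reach is not made up. A row lasts 1/12 s, in which the tool goes at most 41.7 mm and 7.16 degrees, less where a joint would pass 70% of its speed; a pose out of reach is approached as far as the arm can. A call is refused whole if a number of a shift passes 0.0417 or a number of a turn 7.16, either way. A call with a gripper value outside its range is refused whole. The fingers move at their own pace and stop on an object; "grip_force" is the grip in N (left out, the last holds). Time passes only in rows, so rows that do not move let the fingers close. It gives the time, the measured TCP pose, the force, the opening and the grip force at its end, in the units of the state.
- arm.get_state(): the state, without advancing time (a new reading comes with each control period).
- imaging.capture(name): name is "scene" or "top"; returns (picture, depth): 480x640x3 uint8, blue, green, red; 480x640 float32, m along the optical axis (not along the pixel's ray), 0 where there is no reading.
- imaging.get_calibration(name): a dict with "camera_matrix" (3x3 intrinsics, pixels), "position" and "attitude" of the camera in the world. Camera axes: x right, y down, z forward; pixel columns grow to the right and rows downward; lengths in m; the calibration is good to about 2 mm. A picture is of the moment at which its call begins. get_calibration takes no time and is no camera call.
- arm.finish_job(): hands the job in; it is judged then, once.
The state is a dict: "t": time; "joints": joint angles; "qd": joint speeds; "joint_efforts": joint torques, N m; "eef_pos": TCP position; "tcp_rot": TCP orientation; "force": force on the tool from outside, world axes, zero at the start; "moment": the same for the moment, N m; "gripper_width": finger opening in m; "finger_force": force on a finger pad.
Only numpy, scipy, OpenCV 4.12 (cv2) and the standard library are available. Lean on these libraries where they do the work, as an engineer would, in place of code of your own. Each camera call takes 0.05 s, during which the arm holds its last target. There are 200 camera calls.

## Task

Take the long circuit board off its foam block and clamp it in the spring board vice, parts side up: tuck one end under the lip of a jaw and push that jaw back on its springs, lower the other end until it lies on the other jaw's ledge inside the lip, then ease the board back under that lip so that it ends held by both jaws, level and centred. Be gentle: never press the board or the gripper hard against the vice or let the springs snap a jaw in, and leave the other things on the bench alone.

Things in the scene. Friction and masses are not known exactly. Their poses are not given: they have to be found in the camera images.
- board: The job: stiff green circuit board, 110 x 56 x 3.2 mm, 0.06 to 0.13 kg, on the foam block, parts side up; 26 mm square heat sink (9 mm tall) in its middle, other parts no taller. Origin: centre of its flat underside; x along its length, y across, z up. Both ends are bare for 10 mm. Take it by its long edges at mid-length. Either end may go into either jaw.
- foam: Fixed black foam block, 84 x 36 x 30 mm, under the board, which overhangs it by 8 mm or more along each long edge. Origin: centre of its underside; x along its length, z up.
- vice: Spring board vice, fixed: grey base plate 250 x 80 x 10 mm, end brackets 49 mm tall, two 8 mm rods (y = +-18 mm, 26 mm up), and on the rods two facing aluminium jaws, 46 mm wide, 51 mm tall. Origin: centre of the base's underside; x along the rods from jaw_b to jaw_a, z up. Board home: both jaws pushed back about 3.5 mm by balanced springs, board origin at x = 0, y = 0, z = 42 mm.
- groove_a (a point): Bottom of jaw_a's groove (a level steel pin), at ledge height (42 mm), mid-width; at rest at vice x = +51.5 mm; moves with the jaw. The slot is 5 mm high: ledge below, reaching 11.5 mm from here towards the other jaw; lip above (underside 47, top 51 mm up), reaching 5.3 mm, so 6 mm of ledge lie open above. Edges are square: a board pressed on a lip will not snap in.
- groove_b (a point): The same point of jaw_b's groove, the mirror image of jaw_a's; at rest at vice x = -51.5 mm. At rest the groove bottoms are 103 mm apart, 7 mm less than the board's length. Before the board's second end can drop inside this lip, jaw_a must be pushed back at least 12.5 mm (and the other way round).
- jaw_a (a joint): Push-back of the jaw at the vice's +x end, along the vice's +x, in m: 0 at rest, 0.0155 at its hard stop. Spring: 1.5 N at rest, rising 0.5 N per mm to 9.2 N at the stop; rigid beyond. Let go when pushed back, it snaps (a jaw should not spring in faster than 0.2 m/s). Board and vice should never press on each other with more than about 25 N.
- jaw_b (a joint): Push-back of the jaw at the vice's -x end, along the vice's -x, in m: 0 at rest, 0.0155 at its hard stop; the same spring as jaw_a's.
- spare_board: Bystander: a smaller green circuit board, 60 x 42 x 4 mm, flat on the bench. Origin: centre of its underside.
- mount0: Bystander: a resin-mounted specimen puck, 30 mm across, 18 mm tall. Origin: centre of its underside.
- mount1: Bystander: a second such puck, 30 mm across, 18 mm tall. Origin: centre of its underside.
- tweezers: Bystander: steel tweezers, 110 mm long, 4 mm thick, flat on the bench. Origin: near the middle of the underside.
- screwdriver: Bystander: a screwdriver 150 mm long lying on the bench.
- caliper: Bystander: a steel caliper, 200 mm long, flat on the bench.
- cleaner: Bystander: a white plastic bottle, 52 mm across, 130 mm tall, standing. Origin: centre of its underside.
- mouse: Bystander: a black computer mouse, 100 x 56 x 34 mm.
There are look-alikes about, which are no part of the job. Leave any turquoise or white look-alike of the board alone.

How it is judged:
On the way:
1. with one end of the board in its groove, one jaw is pushed back far enough (more than 11.5 mm) while the other is still at rest (((value of joint jaw_a above 0.0115 m and value of joint jaw_b below 0.001 m and contact force between board and vice above 3 N) or (value of joint jaw_b above 0.0115 m and value of joint jaw_a below 0.001 m and contact force between board and vice above 3 N))), for 0.2 s.
At the end, for the whole second after the job is handed in: The board lies parts side up in both grooves, at rest and let go: its origin within 2 mm of the vice's middle along the rods, within 6 mm across, and at ledge height (42 mm) within 2 mm; its length within 0.06 rad of the rods and level within 0.04 rad; both jaws pushed back between 1.2 and 6 mm (x of board in the frame of vice between -0.002 and 0.002 m and y of board in the frame of vice between -0.006 and 0.006 m and z of board in the frame of vice between 0.04 and 0.044 m and value of joint jaw_a between 0.0012 and 0.006 m and value of joint jaw_b between 0.0012 and 0.006 m and angle between the x axis of board and the x axis of vice, either way round below 0.06 rad and angle between board's own z axis and vertical below 0.04 rad and linear speed of board below 0.01 m/s); the robot touches nothing.
It fails at once if a jaw is let snap inwards, faster than 0.2 m/s (velocity of joint any of jaw_a, jaw_b below -0.2 m/s).
It fails at once if the board and the vice press on each other with more than 25 N (contact force between board and vice above 25 N).
It fails at once if the gripper presses on the vice with more than 10 N (contact force between any of the fingers, the arm and vice above 10 N).
It fails at once if the board falls onto the bench or is turned over (height (world z) of board below 0.015 m or angle between board's own z axis and vertical above 0.9 rad).
It fails at once if a bystander is moved by more than 15 mm (distance of any of spare_board, mount0, mount1, tweezers, screwdriver, caliper, cleaner, mouse from where it was at the start of the episode above 0.015 m).
It also fails if it takes over 72 s, if anything falls off the work surface, if the arm or the gripper's body presses on something with over 40 N, if the wrist force passes 120 N, or if a joint passes its speed limit or range.

## Working session

There is one attempt and no reset: what is moved stays moved. The work goes in short steps, Python scripts to look and compute and a tool call to move; the robot and the scene stay as the last step left them, time stands still between calls to the robot, and variables do not carry over. Pictures are saved under pics/ and viewed, at most 10 in all, crops included, and the job is handed in when it is done.

Besides the shell and the picture viewer there is one more tool, called after ">>>" by a JSON object that holds its "op" and its "data". jog_arm: Moves the arm, as the interface text tells. Its arguments: {"type":"object","properties":{"plan":{"type":"array"},"grip_force":{"type":"number"}},"required":["plan"]}

```bash
mkdir -p pics; cat > h.py <<'E'
import numpy as np, cv2
from plant import arm, imaging
from scipy.spatial.transform import Rotation as R
def cap(n):
    im,d=imaging.capture(n); np.savez('/tmp/%s.npz'%n,im=im,d=d); return im,d
def cal(n):
    c=imaging.get_calibration(n); return c
def camR(c):
    a=np.array(c['attitude']); return a if a.shape==(3,3) else R.from_euler('xyz',a).as_matrix()
def world(n,u,v,d=None,z=None):
    c=cal(n);K=np.array(c['camera_matrix']);r=np.linalg.inv(K)@[u,v,1];r=camR(c)@r;p=np.array(c['position'])
    s=d if z is None else (z-p[2])/r[2]
    return p+s*r
E
python3 - <<'E'
from h import *
for n in('top','scene'):
    im,d=cap(n); cv2.imwrite(f'pics/{n}0.png',im); c=cal(n); print(c)
print(arm.get_state())
E
```

```text
{'camera_matrix': array([[501.21343974,   0.        , 320.30843326],
       [  0.        , 501.21343974, 237.19177122],
       [  0.        ,   0.        ,   1.        ]]), 'position': array([ 0.37707278, -0.01622445,  1.30891448]), 'attitude': array([-3.04199424,  0.01327795, -1.55578067])}
{'camera_matrix': array([[493.82724824,   0.        , 319.55259107],
       [  0.        , 493.82724824, 240.35306015],
       [  0.        ,   0.        ,   1.        ]]), 'position': array([1.19723016, 0.01819274, 0.86074616]), 'attitude': array([-2.43275843, -0.00571103,  1.58951797])}
{'t': 0.1, 'joints': array([ 1.22682138,  0.68989108, -0.19452576,  1.56621261,  0.15734618,
        0.90250978, -0.21511265]), 'qd': array([-2.34592409e-03, -1.30413270e-03,  1.85223197e-03, -4.84969510e-03,
        2.97180028e-04,  3.45086758e-05,  4.16134893e-04]), 'joint_efforts': array([-3.30204508e-03, -5.28500140e+01, -1.27150364e+00, -1.53838563e+01,
       -5.25570719e-02,  1.93812695e-03,  5.25901669e-05]), 'eef_pos': array([ 0.2302801 , -0.58043338,  0.23800334]), 'tcp_rot': array([-3.13997477e+00,  1.52060794e-04,  3.77868383e-01]), 'force': array([-0.45037604,  0.5713522 , -0.078166  ]), 'moment': array([ 0.00045877, -0.0382175 , -0.04315026]), 'finger_force': 0.0, 'gripper_width': 0.08797894169630235}
```

View pics/top0.png

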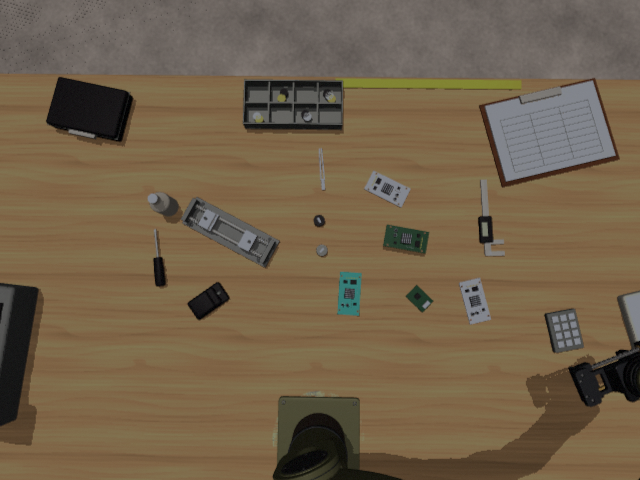

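View pics/scene0.png

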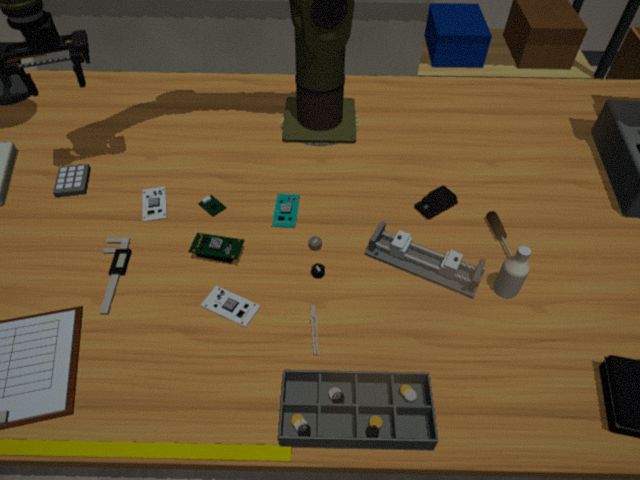

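In the top view, these could be taken for the board: long green (406,239), turquoise (349,293), white (387,188) and (475,301), and the small green spare (419,298). I choose the long green one at (406,239), which sits raised on the foam. The vice is at (230,232). Next, one close crop of both.

```bash
python3 - <<'E'
from h import *
im=np.load('/tmp/top.npz')['im']
a=cv2.resize(im[215:265,375:440],None,fx=6,fy=6,interpolation=cv2.INTER_CUBIC)
b=cv2.resize(im[190:274,175:285],None,fx=6,fy=6,interpolation=cv2.INTER_CUBIC)
o=np.zeros((804,660,3),np.uint8);o[:300,:390]=a;o[300:]=b
o=np.clip(o.astype(float)*1.6,0,255).astype(np.uint8)
cv2.imwrite('pics/crop_b.png',o[300:]);cv2.imwrite('pics/crop_a.png',cv2.resize(o[:300,:390],None,fx=2,fy=2))
d=np.load('/tmp/top.npz')['d']
for u,v in [(406,239),(390,232),(422,246),(230,232),(208,217),(248,240),(195,212),(265,250)]:
    print(u,v,world('top',u,v,d[v,u]).round(4))
E
```

```text
406 239 [ 0.502  -0.2151  0.0396]
390 232 [ 0.5201 -0.1754  0.0328]
422 246 [ 0.4851 -0.2563  0.0354]
230 232 [0.5171 0.2393 0.0094]
208 217 [0.5506 0.2892 0.0477]
248 240 [0.492  0.1833 0.0609]
195 212 [0.5687 0.3333 0.0094]
265 250 [0.4687 0.1421 0.0443]
```

View pics/crop_a.png

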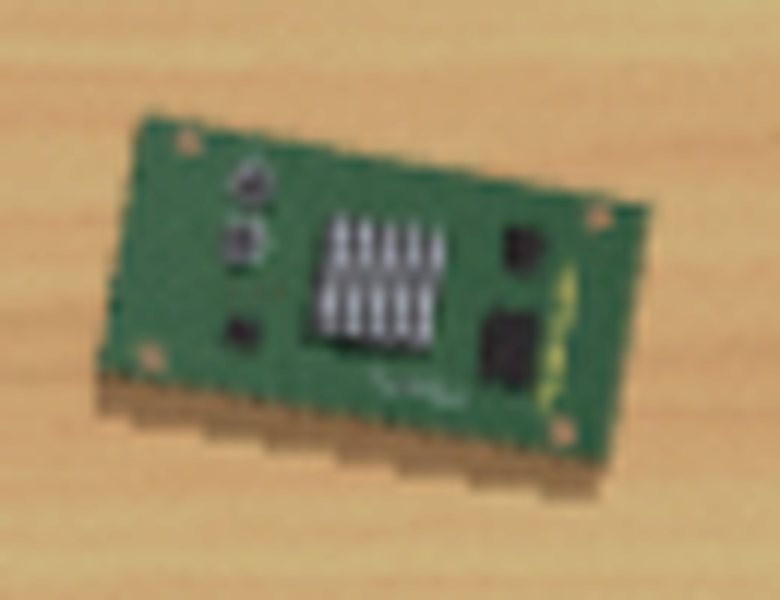

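View pics/crop_b.png

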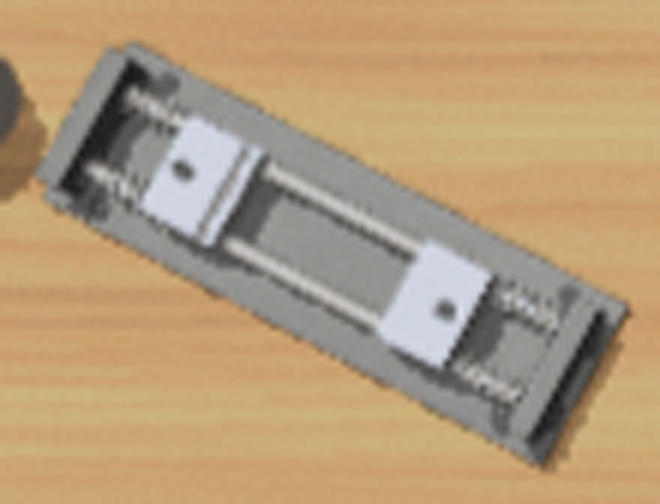

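The crop shows a plain green board with a finned heat sink, on foam, so the choice holds. The vice crop shows both jaws and the rods running from upper left to lower right. Next I fit both from the depth images.

```bash
cat >> h.py <<'E'
def cloud(n):
    f=np.load('/tmp/%s.npz'%n);d=f['d'];v,u=np.nonzero(d>0);c=cal(n);K=np.array(c['camera_matrix'])
    r=np.linalg.inv(K)@np.stack([u,v,np.ones(len(u))]);return np.array(c['position'])+(camR(c)@(r*d[v,u])).T
def rect(P):
    (c,(w,h),a)=cv2.minAreaRect(P[:,:2].astype(np.float32)*1000)
    if w<h: w,h,a=h,w,a+90
    return np.round(c,1),round(w,1),round(h,1),round((a+90)%180-90,2)
E
python3 - <<'E'
from h import *
for n in('top','scene'):
    P=cloud(n)
    def near(x,y,r,z0,z1): return P[(np.hypot(P[:,0]-x,P[:,1]-y)<r)&(P[:,2]>z0)&(P[:,2]<z1)]
    B=near(.502,-.215,.075,.024,.06);print(n,'board',rect(B),len(B),'z med',np.median(B[:,2]))
    V=near(.519,.236,.145,.04,.07);print(' vice high',rect(V),len(V))
    V2=near(.519,.236,.145,.006,.07);print(' vice all',rect(V2),len(V2))
    c,_,_,a=rect(V2);e=np.array([np.cos(np.radians(a)),np.sin(np.radians(a))])
    s=(V[:,:2]*1000-c)@e; t=(V[:,:2]*1000-c)@[-e[1],e[0]]
    J=abs(s)<90
    for m in (s<0,s>0):
        q=J&m; print('  jaw s',np.percentile(s[q],[1,5,50,95,99]).round(1),'t',np.percentile(t[q],[1,50,99]).round(1),'z',np.percentile(V[q,2],[5,50,95]).round(4))
    T=near(.7,0,.05,-.05,.05);print(' table z',np.median(T[:,2]))
E
```

```text
top board (array([ 503.9, -215.6]), 110.3, 56.6, 80.49) 944 z med 0.033142511028242394
 vice high (array([517.5, 238.7]), 240.5, 63.1, 62.81) 740
 vice all (array([516.8, 240.8]), 267.3, 261.4, 47.4) 2925
  jaw s [-76.8 -73.4 -57.9 -41.9 -37.5] t [-41.6 -18.1   5.8] z [0.0417 0.0509 0.0555]
  jaw s [34.8 38.  53.2 70.2 73.7] t [-10.1  12.9  36.3] z [0.0414 0.05   0.0552]
 table z 9.748156452493717e-06
scene board (array([ 506.9, -216.5]), 111.6, 60.6, 80.85) 1042 z med 0.033400225927883276
 vice high (array([522.2, 237.7]), 239.6, 66.8, 63.25) 904
 vice all (array([476.5, 261.2]), 250.0, 186.3, 62.63) 3749
  jaw s [-72.8 -71.5 -56.6 -41.1 -39.7] t [-75.7 -54.5 -26.4] z [0.0413 0.0499 0.0538]
  jaw s [40.5 42.3 58.1 72.3 73.5] t [-74.8 -54.2 -26.9] z [0.041  0.0502 0.0536]
 table z 0.00011685050303866795
```

```bash
cat >> h.py <<'E'
def rows(p1,yaw,N,pitch=0,p0=None,r0=None):
    """constant row (shift, rotvec deg) repeated N times reaching TCP p1; yaw deg; pitch deg: tilt about tool y"""
    s=arm.get_state();p0=np.array(s['eef_pos'] if p0 is None else p0)
    r0=R.from_euler('xyz',s['tcp_rot']) if r0 is None else r0
    r1=tgt(yaw,pitch);w=(r0.inv()*r1).as_rotvec()/N
    S=sum(((r0*R.from_rotvec(k*w)).as_matrix() for k in range(N)),np.zeros((3,3)))
    d=np.linalg.solve(S,np.array(p1)-p0)
    print(N,'x',(d*1000).round(2),'mm',np.degrees(w).round(3),'deg');return r1
def tgt(yaw,pitch=0): return R.from_euler('xyz',[np.pi,0,np.radians(yaw)])*R.from_rotvec([0,np.radians(pitch),0])
def st():
    s=arm.get_state();print('t',round(s['t'],2),'p',(np.array(s['eef_pos'])*1000).round(1),'rpy',np.degrees(s['tcp_rot']).round(2),'F',np.array(s['force']).round(2),'M',np.array(s['moment']).round(2),'w',round(s['gripper_width']*1000,1),'ff',round(s['finger_force'],1))
E
python3 - <<'E'
from h import *
st();rows([.505,-.216,.09],80.6,15)
E
```

```text
t 0.1 p [ 230.3 -580.4  238. ] rpy [-1.7991e+02  1.0000e-02  2.1650e+01] F [-0.45  0.57 -0.08] M [ 0.   -0.04 -0.04] w 88.0 ff 0.0
15 x [31.73 -2.12  9.87] mm [-6.00e-03 -3.00e-03 -3.93e+00] deg
```

>>> {"op": "jog_arm", "data": {"plan": [0.0317,-0.0021,0.0099,0,0,-3.93,0.088,0.0317,-0.0021,0.0099,0,0,-3.93,0.088,0.0317,-0.0021,0.0099,0,0,-3.93,0.088,0.0317,-0.0021,0.0099,0,0,-3.93,0.088,0.0317,-0.0021,0.0099,0,0,-3.93,0.088]}}

```text
t: 0.52
eef_pos: [0.3639, -0.4932, 0.1884]
tcp_rot: [-3.142, -0.0, 0.724]
force: [0.0, 0.5, -0.8]
gripper_width: 0.0878
finger_force: 0.0
```

>>> {"op": "jog_arm", "data": {"plan": [0.0317,-0.0021,0.0099,0,0,-3.93,0.088,0.0317,-0.0021,0.0099,0,0,-3.93,0.088,0.0317,-0.0021,0.0099,0,0,-3.93,0.088,0.0317,-0.0021,0.0099,0,0,-3.93,0.088,0.0317,-0.0021,0.0099,0,0,-3.93,0.088]}}

```text
t: 0.93
eef_pos: [0.4589, -0.3667, 0.1389]
tcp_rot: [3.141, -0.0, 1.067]
force: [0.9, -0.5, -0.5]
gripper_width: 0.0882
finger_force: 0.0
```

>>> {"op": "jog_arm", "data": {"plan": [0.0317,-0.0021,0.0099,0,0,-3.93,0.088,0.0317,-0.0021,0.0099,0,0,-3.93,0.088,0.0317,-0.0021,0.0099,0,0,-3.93,0.088,0.0317,-0.0021,0.0099,0,0,-3.93,0.088,0.0317,-0.0021,0.0099,0,0,-3.93,0.088]}}

```text
t: 1.35
eef_pos: [0.5059, -0.2157, 0.0895]
tcp_rot: [3.141, -0.0, 1.41]
force: [0.7, -0.7, 0.6]
gripper_width: 0.0881
finger_force: 0.0
```

>>> {"op": "jog_arm", "data": {"plan": [0,0,0,0,0,0,0.088,0,0,0,0,0,0,0.088,0,0,0,0,0,0,0.088]}}

```text
t: 1.6
eef_pos: [0.505, -0.2178, 0.09]
tcp_rot: [-3.141, 0.001, 1.406]
force: [0.3, -0.2, -0.5]
gripper_width: 0.0879
finger_force: 0.0
```

```bash
python3 - <<'E'
from h import *
st();rows([.505,-.216,.0155],80.6,4)
E
```

```text
t 1.6 p [ 505.  -217.8   90. ] rpy [-1.7996e+02  6.0000e-02  8.0550e+01] F [ 0.28 -0.21 -0.51] M [-0.05 -0.09 -0.02] w 87.9 ff 0.0
4 x [ 0.46 -0.06 18.64] mm [-0.01   0.014 -0.012] deg
```

>>> {"op": "jog_arm", "data": {"plan": [0.0004,0,0.0186,0,0,0,0.088,0.0004,0,0.0186,0,0,0,0.088,0.0004,0,0.0186,0,0,0,0.088,0.0004,0,0.0186,0,0,0,0.088,0,0,0,0,0,0,0.088]}}

```text
t: 2.02
eef_pos: [0.5034, -0.2171, 0.0134]
tcp_rot: [-3.137, 0.001, 1.404]
force: [-0.3, 0.3, -0.9]
gripper_width: 0.0878
finger_force: 0.0
```

>>> {"op": "jog_arm", "data": {"plan": [0,0,0,0,0,0,0.064,0,0,0,0,0,0,0.06,0,0,0,0,0,0,0.057,0,0,0,0,0,0,0.05,0,0,0,0,0,0,0.05], "grip_force": 35}}

```text
t: 2.43
eef_pos: [0.506, -0.2159, 0.0167]
tcp_rot: [3.14, 0.0, 1.406]
force: [0.4, 0.1, 0.5]
gripper_width: 0.057
finger_force: 0.0
```

>>> {"op": "jog_arm", "data": {"plan": [0,0,0,0,0,0,0.05,0,0,0,0,0,0,0.05,0,0,0,0,0,0,0.05]}}

```text
t: 2.68
eef_pos: [0.506, -0.2159, 0.0166]
tcp_rot: [3.14, 0.001, 1.407]
force: [-0.3, -0.7, 6.4]
gripper_width: 0.0547
finger_force: 35.0
```

>>> {"op": "jog_arm", "data": {"plan": [0,0,-0.003,0,0,0,0.05,0,0,-0.008,0,0,0,0.05,0,0,-0.015,0,0,0,0.05,0,0,-0.025,0,0,0,0.05,0,0,-0.03,0,0,0,0.05]}}

```text
t: 3.1
eef_pos: [0.5041, -0.2149, 0.0968]
tcp_rot: [-3.138, -0.0, 1.407]
force: [0.4, -0.5, -1.2]
gripper_width: 0.0548
finger_force: 35.0
```

>>> {"op": "jog_arm", "data": {"plan": [0,0,-0.02,0,0,0,0.05,0,0,0,0,0,0,0.05,0,0,0,0,0,0,0.05]}}

```text
t: 3.35
eef_pos: [0.5059, -0.2158, 0.1179]
tcp_rot: [3.139, 0.0, 1.406]
force: [-0.4, 0.2, -1.2]
gripper_width: 0.0544
finger_force: 35.0
```

```bash
python3 - <<'E'
from h import *
st();rows([.517,.238,.118],63,20)
E
```

```text
t 3.35 p [ 505.9 -215.8  117.9] rpy [1.7988e+02 2.0000e-02 8.0580e+01] F [-0.41  0.25 -1.22] M [-0.06 -0.04 -0.04] w 54.4 ff 35.0
20 x [ 2.186e+01 -6.420e+00 -1.000e-02] mm [0.006 0.    0.879] deg
```

>>> {"op": "jog_arm", "data": {"plan": [0.0219,-0.0064,0,0,0,0.88,0.05,0.0219,-0.0064,0,0,0,0.88,0.05,0.0219,-0.0064,0,0,0,0.88,0.05,0.0219,-0.0064,0,0,0,0.88,0.05,0.0219,-0.0064,0,0,0,0.88,0.05]}}

```text
t: 3.77
eef_pos: [0.4938, -0.1009, 0.1155]
tcp_rot: [-3.138, 0.001, 1.329]
force: [0.1, 0.4, -1.9]
gripper_width: 0.0547
finger_force: 35.0
```

>>> {"op": "jog_arm", "data": {"plan": [0.0219,-0.0064,0,0,0,0.88,0.05,0.0219,-0.0064,0,0,0,0.88,0.05,0.0219,-0.0064,0,0,0,0.88,0.05,0.0219,-0.0064,0,0,0,0.88,0.05,0.0219,-0.0064,0,0,0,0.88,0.05]}}

```text
t: 4.18
eef_pos: [0.4925, 0.0131, 0.1155]
tcp_rot: [-3.139, 0.002, 1.253]
force: [-0.2, -0.2, -1.2]
gripper_width: 0.0546
finger_force: 35.0
```

>>> {"op": "jog_arm", "data": {"plan": [0.0219,-0.0064,0,0,0,0.88,0.05,0.0219,-0.0064,0,0,0,0.88,0.05,0.0219,-0.0064,0,0,0,0.88,0.05,0.0219,-0.0064,0,0,0,0.88,0.05,0.0219,-0.0064,0,0,0,0.88,0.05]}}

```text
t: 4.6
eef_pos: [0.4999, 0.1267, 0.1154]
tcp_rot: [-3.139, 0.003, 1.176]
force: [-0.1, -0.5, -1.4]
gripper_width: 0.0546
finger_force: 35.0
```

>>> {"op": "jog_arm", "data": {"plan": [0.0219,-0.0064,0,0,0,0.88,0.05,0.0219,-0.0064,0,0,0,0.88,0.05,0.0219,-0.0064,0,0,0,0.88,0.05,0.0219,-0.0064,0,0,0,0.88,0.05,0.0219,-0.0064,0,0,0,0.88,0.05]}}

```text
t: 5.02
eef_pos: [0.516, 0.2394, 0.1152]
tcp_rot: [-3.14, 0.003, 1.099]
force: [0.8, -1.1, -1.3]
gripper_width: 0.0545
finger_force: 35.0
```

>>> {"op": "jog_arm", "data": {"plan": [0,0,0,0,0,0,0.05,0,0,0,0,0,0,0.05,0,0,0,0,0,0,0.05]}}

```text
t: 5.27
eef_pos: [0.5163, 0.2372, 0.1156]
tcp_rot: [-3.141, 0.004, 1.099]
force: [0.2, 0.2, -1.5]
gripper_width: 0.055
finger_force: 35.0
```

```bash
python3 - <<'E'
from h import *
st()
im,d=cap('scene');st();cap('top');st()
cv2.imwrite('pics/s1.png',np.clip(cv2.resize(im[190:320,330:520],(780,534),interpolation=cv2.INTER_CUBIC)*1.6,0,255).astype(np.uint8))
E
```

```text
t 5.27 p [516.3 237.2 115.6] rpy [-179.95    0.21   62.99] F [ 0.19  0.2  -1.47] M [-0.04 -0.04  0.02] w 55.0 ff 35.0
t 5.32 p [516.5 236.7 115.9] rpy [-179.97    0.19   62.93] F [ 0.63 -0.26 -1.08] M [-0.03  0.01 -0.06] w 54.8 ff 35.0
t 5.37 p [516.7 236.7 116.1] rpy [-1.7998e+02  1.6000e-01  6.2900e+01] F [-0.02 -0.15 -1.71] M [-0.02 -0.   -0.01] w 54.7 ff 35.0
```

View pics/s1.png

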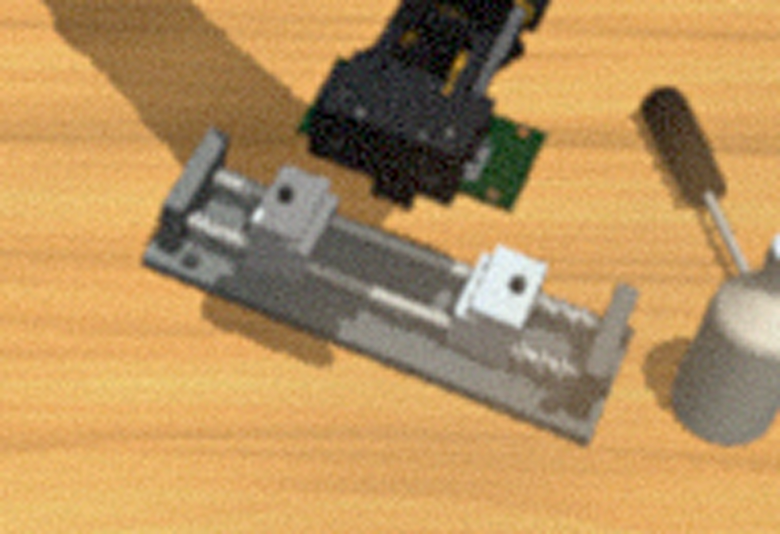

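The board is held level in the gripper above the vice. Its +y end shows at crop (530,165), and the jaws are at (290,205) and (505,285).

```bash
python3 - <<'E'
from h import *
import scipy.ndimage as nd
# jaws in original pics: threshold bright top faces from initial top/scene pics using colour
for n in('top','scene'):
    im=cv2.imread(f'pics/{n}0.png').astype(int); g=im.min(2)
    reg={'top':(190,274,175,285),'scene':(215,300,360,490)}[n]
    sub=g[reg[0]:reg[1],reg[2]:reg[3]]
    L,k=nd.label(sub>150)
    cs=[]
    for i in range(1,k+1):
        v,u=np.nonzero(L==i)
        if len(v)<60: continue
        P=np.array([world(n,a+reg[2],b+reg[0],z=.051) for a,b in zip(u,v)])
        print(n,len(v),rect(P),P.mean(0).round(4)); cs.append(P.mean(0))
    if len(cs)==2:
        a,b=cs; dlt=a-b if a[1]>b[1] else b-a
        print(' yaw',np.degrees(np.arctan2(dlt[1],dlt[0])),'mid',(a+b)[:2]/2,np.linalg.norm(dlt))
s=arm.get_state();p=np.array(s['eef_pos']);y=np.radians(62.95);ex=np.array([np.cos(y),np.sin(y)]);ey=np.array([-ex[1],ex[0]])
for n in('top','scene'):
    P=cloud(n);f=np.load(f'/tmp/{n}.npz')['im']
    d=np.load(f'/tmp/{n}.npz')['d'];v,u=np.nonzero(d>0);c=f[v,u].astype(int)
    gm=(c[:,1]>c[:,0]*1.2)&(c[:,1]>c[:,2]*1.4)
    Q=P[gm];q=(Q[:,:2]-p[:2]);m=(np.hypot(*q.T)<.08)&(Q[:,2]>.1)&(Q[:,2]<.16);q=q[m]*1000;z=Q[m,2]
    sx=q@ex;sy=q@ey
    for lo,hi in((-80,-20),(20,80)):
        k=(sx>lo)&(sx<hi)
        if k.sum()>10: print(n,'n',k.sum(),'x',np.percentile(sx[k],[0,2,50,98,100]).round(1),'y',np.percentile(sy[k],[2,98]).round(1),'z',np.median(z[k]).round(4))
E
```

```text
top n 222 x [-54.1 -53.5 -36.5 -20.6 -20.1] y [-23.7  28. ] z 0.1321
scene n 167 x [28.7 29.5 41.7 52.6 52.9] y [-24.5  24.1] z 0.1318
```

```bash
python3 - <<'E'
from h import *
import scipy.ndimage as nd
for n,reg in(('top',(190,274,175,285)),('scene',(215,300,360,490))):
  im=cv2.imread(f'pics/{n}0.png').astype(int); sub=im.min(2)[reg[0]:reg[1],reg[2]:reg[3]]
  print(n,np.percentile(sub,[50,90,95,98]))
  for th in((np.percentile(sub,93)-15),np.percentile(sub,93)):
    L,k=nd.label(nd.binary_opening(sub>th));cs=[]
    for i in range(1,k+1):
        v,u=np.nonzero(L==i)
        if len(v)<100: continue
        P=np.array([world(n,a+reg[2],b+reg[0],z=.051) for a,b in zip(u,v)])
        print(' ',int(th),len(v),rect(P),P.mean(0).round(4)); cs.append(P.mean(0))
    if len(cs)==2:
        a,b=cs; dl=a-b if a[1]>b[1] else b-a
        print('  yaw',np.degrees(np.arctan2(dl[1],dl[0])).round(2),'mid',((a+b)[:2]/2).round(4),np.linalg.norm(dl).round(4))
E
```

```text
top [ 73.  93. 113. 129.]
  82 1668 (array([513.9, 230.7]), 192.9, 74.4, 62.86) [0.5176 0.2339 0.051 ]
  82 164 (array([471.7, 143.1]), 58.0, 32.5, -39.31) [0.4678 0.1454 0.051 ]
  yaw 60.6 mid [0.4927 0.1896] 0.1015
  97 223 (array([544.9, 289. ]), 46.7, 35.7, -24.63) [0.5452 0.29   0.051 ]
  97 244 (array([493.6, 190.1]), 48.9, 36.4, -27.12) [0.4933 0.1891 0.051 ]
  yaw 62.79 mid [0.5192 0.2395] 0.1134
scene [ 60.  81. 109. 133.]
  79 329 (array([494.6, 186.2]), 67.5, 51.1, 28.45) [0.4962 0.1852 0.051 ]Traceback (most recent call last):
  File "<stdin>", line 11, in <module>
  File "h.py", line 11, in world
    c=cal(n);K=np.array(c['camera_matrix']);r=np.linalg.inv(K)@[u,v,1];r=camR(c)@r;p=np.array(c['position'])
  File "h.py", line 7, in cal
    c=imaging.get_calibration(n); return c
ValueError: time passes only in moves, steps and waits
```

```bash
python3 - <<'E'
from h import *
st();rows([.5270,.2502,.055],62.8,8,pitch=8)
E
```

```text
t 5.37 p [516.7 236.7 116.1] rpy [-1.7998e+02  1.6000e-01  6.2900e+01] F [-0.02 -0.15 -1.71] M [-0.02 -0.   -0.01] w 54.7 ff 35.0
8 x [1.63 0.37 7.76] mm [-0.003  1.02   0.012] deg
```

>>> {"op": "jog_arm", "data": {"plan": [0.0016,0.0004,0.0078,0,1.02,0,0.05,0.0016,0.0004,0.0078,0,1.02,0,0.05,0.0016,0.0004,0.0078,0,1.02,0,0.05,0.0016,0.0004,0.0078,0,1.02,0,0.05]}}

```text
t: 5.7
eef_pos: [0.522, 0.2428, 0.0854]
tcp_rot: [3.141, -0.071, 1.098]
force: [-0.4, -0.8, -1.0]
gripper_width: 0.0551
finger_force: 35.0
```

>>> {"op": "jog_arm", "data": {"plan": [0.0016,0.0004,0.0078,0,1.02,0,0.05,0.0016,0.0004,0.0078,0,1.02,0,0.05,0.0016,0.0004,0.0078,0,1.02,0,0.05,0.0016,0.0004,0.0078,0,1.02,0,0.05,0,0,0,0,0,0,0.05]}}

```text
t: 6.12
eef_pos: [0.5268, 0.2496, 0.0539]
tcp_rot: [-3.14, -0.139, 1.097]
force: [-0.5, -0.2, -0.8]
gripper_width: 0.0546
finger_force: 35.0
```

>>> {"op": "jog_arm", "data": {"plan": [0,0,0,0,0,0,0.05,0,0,0,0,0,0,0.05]}}

```text
t: 6.28
eef_pos: [0.5278, 0.2516, 0.0557]
tcp_rot: [3.141, -0.142, 1.099]
force: [-0.5, -0.1, -0.8]
gripper_width: 0.055
finger_force: 35.0
```

```bash
python3 - <<'E'
from h import *
st()
im,d=cap('scene');i2,_=cap('top');st()
a=cv2.resize(im[200:300,350:500],(780,520),interpolation=cv2.INTER_CUBIC)
b=cv2.resize(i2[185:275,170:290],(780,585),interpolation=cv2.INTER_CUBIC)
f=lambda x:np.clip(x*1.7,0,255).astype(np.uint8)
cv2.imwrite('pics/s2.png',f(a));cv2.imwrite('pics/t2.png',f(b))
E
```

```text
t 6.28 p [527.8 251.6  55.7] rpy [179.98  -8.13  62.95] F [-0.46 -0.08 -0.78] M [-0.17  0.06 -0.02] w 55.0 ff 35.0
t 6.38 p [528.  252.2  55.9] rpy [179.96  -8.18  62.99] F [ 0.09 -0.64 -0.97] M [-0.21 -0.02  0.01] w 54.7 ff 35.0
```

View pics/t2.png

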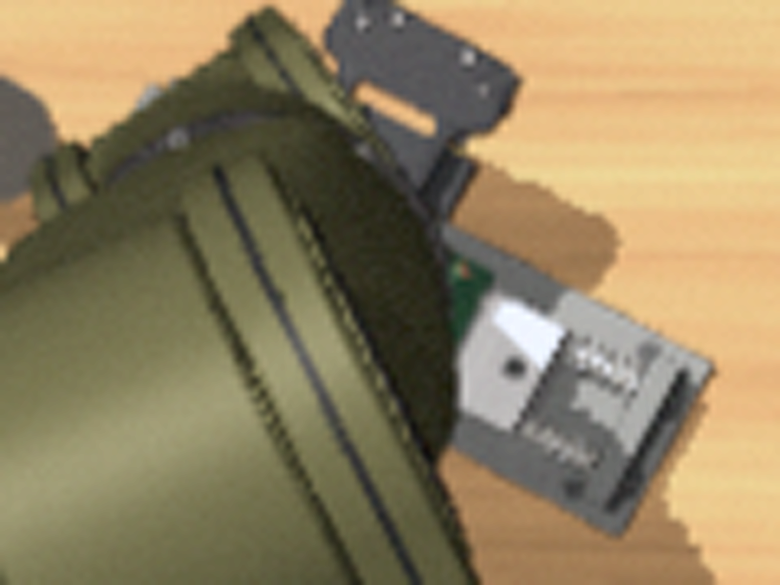

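View pics/s2.png

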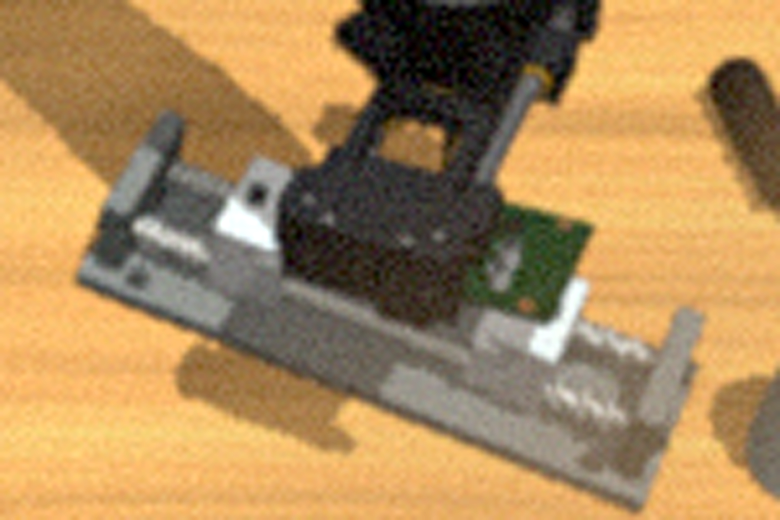

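The board end's upper corner shows at crop (492,268) in the top view, and the near jaw's inner corner at (493,293). I'll convert both to vice coordinates.

```bash
python3 - <<'E'
from h import *
y=np.radians(62.8);e=np.array([np.cos(y),np.sin(y)]);C=np.array([.521,.2385])
def s(u,v,z,lab):
    p=world('top',170+(u+.5)/6.5-.5,185+(v+.5)/6.5-.5,z=z); q=p[:2]-C
    print(lab,(p*1000).round(1),'s',round(1000*q@e,1),'t',round(1000*(q@[-e[1],e[0]]),1))
s(492,268,.0644,'board end corner')
s(468,318,.0644,'board end edge mid')
s(493,293,.051,'jaw inner corner if lip');s(493,293,.042,'jaw inner corner if ledge')
s(565,337,.051,'jaw outer corner');s(517,432,.051,'jaw outer corner2')
s(715,365,.010,'base corner');s(622,537,.010,'base corner2')
E
```

```text
board end corner [527.3 190.7  64.4] s -39.7 t -27.5
board end edge mid [507.8 199.3  64.4] s -40.9 t -6.1
jaw inner corner if lip [519.1 192.2  51. ] s -42.0 t -19.5
jaw inner corner if ledge [520.1 193.7  42. ] s -40.2 t -19.7
jaw outer corner [502.3 163.6  51. ] s -75.1 t -17.6
jaw outer corner2 [465.  181.3  51. ] s -76.5 t 23.6
base corner [495.9 109.   10. ] s -126.7 t -36.9
base corner2 [426.5 144.5  10. ] s -126.8 t 41.1
```

```bash
python3 - <<'E'
from h import *
st();rows([.5254,.2494,.040],62.8,5,pitch=8)
E
```

```text
t 6.38 p [528.  252.2  55.9] rpy [179.96  -8.18  62.99] F [ 0.09 -0.64 -0.97] M [-0.21 -0.02  0.01] w 54.7 ff 35.0
5 x [-1.17 -0.2   3.04] mm [ 0.002 -0.036  0.038] deg
```

>>> {"op": "jog_arm", "data": {"plan": [-0.0012,-0.0002,0.003,0,0,0,0.05,-0.0012,-0.0002,0.003,0,0,0,0.05,-0.0012,-0.0002,0.003,0,0,0,0.05,-0.0012,-0.0002,0.003,0,0,0,0.05,-0.0012,-0.0002,0.003,0,0,0,0.05]}}

```text
t: 6.8
eef_pos: [0.5248, 0.2492, 0.0392]
tcp_rot: [-3.141, -0.142, 1.1]
force: [-0.3, -0.4, -0.4]
gripper_width: 0.0546
finger_force: 35.0
```

>>> {"op": "jog_arm", "data": {"plan": [0,0,0,0,0,0,0.05,0,0,0,0,0,0,0.05,0,0,0,0,0,0,0.05]}}

```text
t: 7.05
eef_pos: [0.5251, 0.2493, 0.0396]
tcp_rot: [3.141, -0.142, 1.1]
force: [-0.8, 0.5, -0.8]
gripper_width: 0.0551
finger_force: 35.0
```

>>> {"op": "jog_arm", "data": {"plan": [0,0,0.0007,0,0,0,0.05,0,0,0.0007,0,0,0,0.05,0,0,0,0,0,0,0.05,0,0,0,0,0,0,0.05]}}

```text
t: 7.38
eef_pos: [0.5252, 0.2495, 0.0383]
tcp_rot: [3.141, -0.142, 1.1]
force: [-0.3, 0.3, -2.1]
gripper_width: 0.0548
finger_force: 35.0
```

```bash
python3 - <<'E'
from h import *
st()
E
```

```text
t 7.38 p [525.2 249.5  38.3] rpy [179.99  -8.16  63.  ] F [-0.29  0.28 -2.13] M [-0.18  0.04  0.02] w 54.8 ff 35.0
```

>>> {"op": "jog_arm", "data": {"plan": [0,0,0.0005,0,0,0,0.05,0,0,0.0005,0,0,0,0.05,0,0,0,0,0,0,0.05]}}

```text
t: 7.63
eef_pos: [0.5252, 0.2496, 0.0372]
tcp_rot: [3.142, -0.142, 1.1]
force: [0.4, 0.2, -1.1]
gripper_width: 0.0547
finger_force: 35.0
```

>>> {"op": "jog_arm", "data": {"plan": [0,0,0.0005,0,0,0,0.05,0,0,0,0,0,0,0.05]}}

```text
t: 7.8
eef_pos: [0.5252, 0.2496, 0.0367]
tcp_rot: [3.142, -0.142, 1.099]
force: [0.5, 0.4, -1.1]
gripper_width: 0.0548
finger_force: 35.0
```

>>> {"op": "jog_arm", "data": {"plan": [0,0,0.0005,0,0,0,0.05,0,0,0,0,0,0,0.05]}}

```text
t: 7.97
eef_pos: [0.5252, 0.2497, 0.0362]
tcp_rot: [3.142, -0.142, 1.1]
force: [0.3, -0.1, -1.0]
gripper_width: 0.0545
finger_force: 35.0
```

>>> {"op": "jog_arm", "data": {"plan": [0,0,0.0005,0,0,0,0.05,0,0,0,0,0,0,0.05]}}

```text
t: 8.13
eef_pos: [0.5253, 0.2498, 0.0358]
tcp_rot: [3.142, -0.142, 1.1]
force: [0.1, -0.7, -0.9]
gripper_width: 0.0545
finger_force: 35.0
```

>>> {"op": "jog_arm", "data": {"plan": [0,0,0.0005,0,0,0,0.05,0,0,0,0,0,0,0.05]}}

```text
t: 8.3
eef_pos: [0.5253, 0.2498, 0.0353]
tcp_rot: [3.141, -0.142, 1.1]
force: [0.0, -0.2, -0.4]
gripper_width: 0.0551
finger_force: 35.0
```

>>> {"op": "jog_arm", "data": {"plan": [0,0,0.0005,0,0,0,0.05,0,0,0,0,0,0,0.05]}}

```text
t: 8.47
eef_pos: [0.5254, 0.2499, 0.0348]
tcp_rot: [3.141, -0.142, 1.1]
force: [-1.4, -0.3, 0.3]
gripper_width: 0.0548
finger_force: 35.0
```

>>> {"op": "jog_arm", "data": {"plan": [0,0,0.0004,0,0,0,0.05,0,0,0,0,0,0,0.05,0,0,0,0,0,0,0.05]}}

```text
t: 8.72
eef_pos: [0.5254, 0.25, 0.0344]
tcp_rot: [3.141, -0.142, 1.1]
force: [-0.3, -0.6, 1.4]
gripper_width: 0.0546
finger_force: 35.0
```

```bash
python3 - <<'E'
from h import *
st()
cap('top');st();cap('top');st()
E
```

```text
t 8.72 p [525.4 250.   34.4] rpy [179.99  -8.16  63.  ] F [-0.33 -0.56  1.36] M [-0.27  0.06 -0.  ] w 54.6 ff 35.0
t 8.77 p [525.4 250.   34.5] rpy [179.99  -8.16  63.  ] F [-0.23 -0.52  1.08] M [-0.31  0.09 -0.07] w 54.7 ff 35.0
t 8.82 p [525.4 250.   34.4] rpy [180.    -8.16  63.  ] F [-0.06  0.04  0.33] M [-0.2   0.14  0.02] w 55.2 ff 35.0
```

>>> {"op": "jog_arm", "data": {"plan": [0.0001,0,-0.0006,0,0,0,0.05,-0.001,0,-0.00014,0,0,0,0.05,-0.001,0,-0.00014,0,0,0,0.05,0,0,0,0,0,0,0.05]}}

```text
t: 9.15
eef_pos: [0.5246, 0.2482, 0.0351]
tcp_rot: [3.141, -0.143, 1.099]
force: [0.2, 0.1, 1.0]
gripper_width: 0.0543
finger_force: 35.0
```

>>> {"op": "jog_arm", "data": {"plan": [-0.001,0,-0.00014,0,0,0,0.05,0,0,0,0,0,0,0.05,0,0,0,0,0,0,0.05]}}

```text
t: 9.4
eef_pos: [0.524, 0.2472, 0.035]
tcp_rot: [3.141, -0.142, 1.099]
force: [-0.1, 1.4, -0.0]
gripper_width: 0.0544
finger_force: 35.0
```

>>> {"op": "jog_arm", "data": {"plan": [-0.001,0,-0.00014,0,0,0,0.05,0,0,0,0,0,0,0.05,0,0,0,0,0,0,0.05]}}

```text
t: 9.65
eef_pos: [0.5235, 0.2462, 0.035]
tcp_rot: [3.142, -0.142, 1.099]
force: [0.3, 0.2, 1.6]
gripper_width: 0.0548
finger_force: 35.0
```

>>> {"op": "jog_arm", "data": {"plan": [-0.001,0,-0.0003,0,0,0,0.05,0,0,0,0,0,0,0.05,0,0,0,0,0,0,0.05]}}

```text
t: 9.9
eef_pos: [0.5229, 0.2453, 0.0351]
tcp_rot: [-3.142, -0.142, 1.099]
force: [0.7, 0.6, 0.2]
gripper_width: 0.0548
finger_force: 35.0
```

>>> {"op": "jog_arm", "data": {"plan": [-0.001,0,-0.00014,0,0,0,0.05,0,0,0,0,0,0,0.05,0,0,0,0,0,0,0.05]}}

```text
t: 10.15
eef_pos: [0.5225, 0.2444, 0.0351]
tcp_rot: [-3.142, -0.142, 1.099]
force: [-0.2, 1.0, 0.3]
gripper_width: 0.0549
finger_force: 35.0
```

>>> {"op": "jog_arm", "data": {"plan": [-0.001,0,-0.00014,0,0,0,0.05,0,0,0,0,0,0,0.05,0,0,0,0,0,0,0.05]}}

```text
t: 10.4
eef_pos: [0.5222, 0.2437, 0.0352]
tcp_rot: [3.142, -0.143, 1.1]
force: [-0.2, 1.8, 0.7]
gripper_width: 0.0548
finger_force: 35.0
```

>>> {"op": "jog_arm", "data": {"plan": [-0.001,0,-0.00014,0,0,0,0.05,-0.001,0,-0.00014,0,0,0,0.05,-0.001,0,-0.00014,0,0,0,0.05,-0.001,0,-0.00014,0,0,0,0.05,0,0,0,0,0,0,0.05]}}

```text
t: 10.82
eef_pos: [0.5206, 0.2406, 0.0353]
tcp_rot: [3.141, -0.144, 1.1]
force: [1.3, 3.2, 0.3]
gripper_width: 0.0545
finger_force: 35.0
```

>>> {"op": "jog_arm", "data": {"plan": [-0.001,0,-0.00014,0,0,0,0.05,-0.001,0,-0.00014,0,0,0,0.05,-0.001,0,-0.00014,0,0,0,0.05,-0.001,0,-0.00014,0,0,0,0.05,0,0,0,0,0,0,0.05]}}

```text
t: 11.23
eef_pos: [0.5188, 0.237, 0.0353]
tcp_rot: [3.141, -0.144, 1.1]
force: [1.1, 5.4, 1.3]
gripper_width: 0.0549
finger_force: 35.0
```

>>> {"op": "jog_arm", "data": {"plan": [0,0,0,0,0,0,0.05,0,0,0,0,0,0,0.05]}}

```text
t: 11.4
eef_pos: [0.5188, 0.2371, 0.0353]
tcp_rot: [3.141, -0.144, 1.1]
force: [0.9, 4.9, 0.2]
gripper_width: 0.0545
finger_force: 35.0
```

```bash
python3 - <<'E'
from h import *
st();cap('top');st()
E
```

```text
t 11.4 p [518.8 237.1  35.3] rpy [179.98  -8.24  63.02] F [0.95 4.94 0.19] M [ 0.76 -0.33  0.  ] w 54.5 ff 35.0
t 11.45 p [518.8 237.1  35.3] rpy [179.98  -8.24  63.02] F [2.55 3.7  0.57] M [ 0.67 -0.31  0.02] w 54.7 ff 35.0
```

>>> {"op": "jog_arm", "data": {"plan": [-0.001,0,-0.00014,0,0,0,0.05,-0.001,0,-0.00014,0,0,0,0.05,-0.001,0,-0.00014,0,0,0,0.05,-0.001,0,-0.00014,0,0,0,0.05,0,0,0,0,0,0,0.05]}}

```text
t: 11.87
eef_pos: [0.5174, 0.2343, 0.0355]
tcp_rot: [3.141, -0.146, 1.1]
force: [3.0, 5.8, 1.0]
gripper_width: 0.0549
finger_force: 35.0
```

>>> {"op": "jog_arm", "data": {"plan": [-0.001,0,-0.00014,0,0,0,0.05,-0.001,0,-0.00014,0,0,0,0.05,0,0,0,0,0,0,0.05,0,0,0,0,0,0,0.05]}}

```text
t: 12.2
eef_pos: [0.5168, 0.2331, 0.0357]
tcp_rot: [3.141, -0.147, 1.101]
force: [2.8, 6.4, 0.2]
gripper_width: 0.0548
finger_force: 35.0
```

```bash
python3 - <<'E'
from h import *
F=[]
for i in range(4):
    cap('scene');F.append(arm.get_state()['force'])
print(np.mean(F,0));st()
e=np.array([np.cos(np.radians(62.8)),np.sin(np.radians(62.8))]);p=np.array(arm.get_state()['eef_pos'])[:2];print('s',(p-[.521,.2385])@e)
im=np.load('/tmp/scene.npz')['im']
cv2.imwrite('pics/s3.png',np.clip(cv2.resize(im[200:300,350:500],(780,520),interpolation=cv2.INTER_CUBIC)*1.7,0,255).astype(np.uint8))
E
```

```text
[2.16687305 6.07790479 1.22100218]
t 12.4 p [516.8 233.2  35.7] rpy [179.94  -8.4   63.07] F [2.66 6.58 1.3 ] M [ 1.18 -0.44  0.02] w 54.5 ff 35.0
s -0.006635796150263007
```

View pics/s3.png

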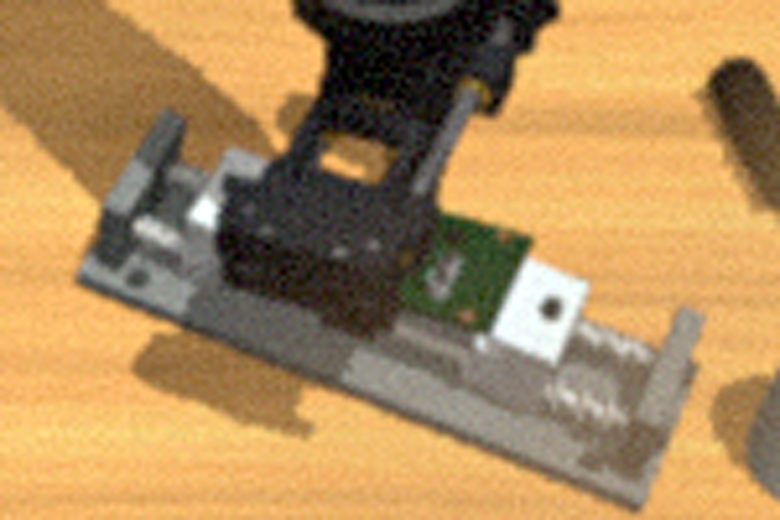

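The scene view shows the near-side jaw pushed back. The far jaw at crop (540,310) is still at rest, with the raised board end at about (510,285). A little more push is needed.

>>> {"op": "jog_arm", "data": {"plan": [-0.001,0,-0.00014,0,0,0,0.05,-0.001,0,-0.00014,0,0,0,0.05,0,0,0,0,0,0,0.05,0,0,0,0,0,0,0.05]}}

```text
t: 12.73
eef_pos: [0.5161, 0.2319, 0.0358]
tcp_rot: [3.14, -0.148, 1.101]
force: [2.7, 8.5, 1.0]
gripper_width: 0.0546
finger_force: 35.0
```

```bash
cat >> h.py <<'E'
def meas(n=6,cam='top'):
    F=[];P=[]
    for i in range(n):
        cap(cam);s=arm.get_state();F.append(s['force']);P.append(s['eef_pos'])
    F=np.mean(F,0);P=np.mean(P,0);e=np.array([np.cos(np.radians(62.8)),np.sin(np.radians(62.8))])
    print('Fs',round(F[:2]@e,2),'Ft',round(F[:2]@[-e[1],e[0]],2),'Fz',round(F[2],2),'s',round(1000*(P[:2]-[.521,.2385])@e,2),'z',round(P[2]*1000,2));st()
E
python3 -c "
from h import *
meas()"
```

```text
Fs 7.97 Ft 0.86 Fz 0.67 s -8.12 z 35.78
t 13.03 p [516.1 231.9  35.8] rpy [179.93  -8.46  63.08] F [2.69 7.35 0.46] M [ 1.29 -0.51 -0.01] w 54.8 ff 35.0
```

>>> {"op": "jog_arm", "data": {"plan": [-0.0007,0,-0.0001,0,0,0,0.05,-0.0007,0,-0.0001,0,0,0,0.05,0,0,0,0,0,0,0.05,0,0,0,0,0,0,0.05]}}

```text
t: 13.37
eef_pos: [0.5157, 0.2309, 0.0359]
tcp_rot: [3.14, -0.148, 1.101]
force: [2.9, 7.5, 0.8]
gripper_width: 0.0548
finger_force: 35.0
```

```bash
python3 -c "
from h import *
meas()
im=np.load('/tmp/top.npz')['im']
cv2.imwrite('pics/t3.png',np.clip(cv2.resize(im[185:275,170:290],(780,585),interpolation=cv2.INTER_CUBIC)*1.7,0,255).astype(np.uint8))"
```

```text
Fs 8.62 Ft 1.37 Fz 0.71 s -9.15 z 35.86
t 13.67 p [515.7 230.9  35.8] rpy [179.92  -8.49  63.1 ] F [2.74 8.28 0.77] M [ 1.4  -0.5  -0.02] w 54.8 ff 35.0
```

View pics/t3.png

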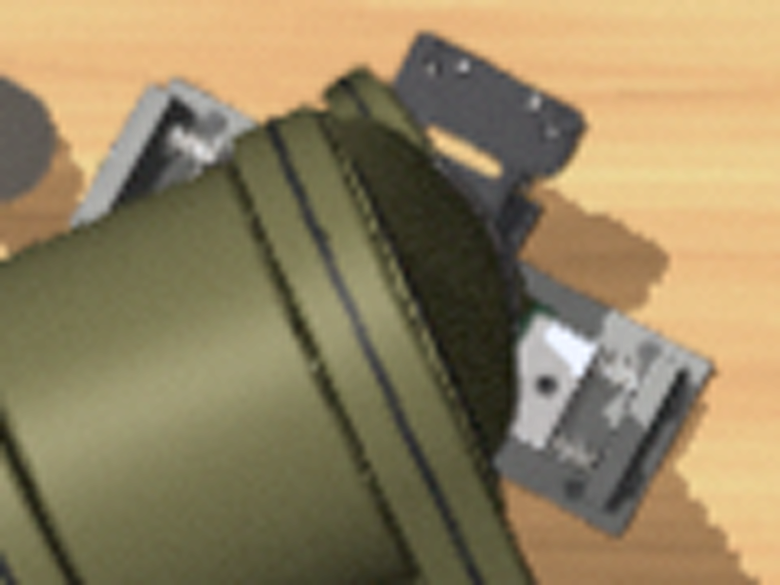

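The near jaw's hole moved from crop (515,367) to (546,384), which is about 13.7 mm of push-back. Next I check the board's actual tilt from the scene depth.

```bash
cat >> h.py <<'E'
def tilt():
    n='scene';cap(n);P=cloud(n);f=np.load(f'/tmp/{n}.npz');d=f['d'];v,u=np.nonzero(d>0);c=f['im'][v,u].astype(int)
    gm=(c[:,1]>c[:,0]*1.2)&(c[:,1]>c[:,2]*1.4)
    Q=P[gm];e=np.array([np.cos(np.radians(62.8)),np.sin(np.radians(62.8))]);q=Q[:,:2]-[.521,.2385];s=q@e*1000;t=q@[-e[1],e[0]]*1000
    m=(abs(s)<75)&(abs(t)<35)&(Q[:,2]>.03);k,b=np.polyfit(s[m],Q[m,2]*1000,1)
    print('n',m.sum(),'tilt',np.degrees(np.arctan(k)).round(2),'z at s=40',round(k*40+b,2),'s range',np.percentile(s[m],[2,98]).round(1),'t',np.percentile(t[m],[2,98]).round(1))
E
python3 -c "
from h import *
for i in range(3): tilt()
st()"
```

```text
n 155 tilt -70.82 z at s=40 27.65 s range [-46.3  38.1] t [-34.2  26.7]
n 162 tilt -72.42 z at s=40 21.27 s range [-71.3  39.2] t [-33.5  25.4]
n 160 tilt -74.07 z at s=40 15.19 s range [-68.4  39.3] t [-34.2  25.5]
t 13.82 p [515.7 231.   35.9] rpy [179.92  -8.49  63.09] F [2.16 7.39 1.74] M [ 1.41 -0.52 -0.05] w 54.4 ff 35.0
```

```bash
sed -i 's/m=(abs(s)<75)/m=(s>8)\&(s<60)\&(Q[:,2]<.08)/' h.py; python3 -c "
from h import *
for i in range(3): tilt()"
```

```text
n 57 tilt 9.0 z at s=40 59.23 s range [ 9.8 40.2] t [-21.3  27.1]
n 59 tilt 8.08 z at s=40 58.72 s range [ 8.7 40.4] t [-22.   25.7]
n 63 tilt 6.92 z at s=40 58.73 s range [ 8.3 40. ] t [-19.6  25.3]
```

>>> {"op": "jog_arm", "data": {"plan": [-0.0003,0,0,0,0,0,0.05,-0.0004,0,0.0005,0,-0.5,0,0.05,-0.0001,0,0.0005,0,-0.5,0,0.05,-0.0001,0,0.0005,0,-0.5,0,0.05,0,0,0,0,0,0,0.05]}}

```text
t: 14.38
eef_pos: [0.5156, 0.2309, 0.0343]
tcp_rot: [3.14, -0.123, 1.102]
force: [3.4, 7.8, 0.9]
gripper_width: 0.0549
finger_force: 35.0
```

>>> {"op": "jog_arm", "data": {"plan": [-0.0001,0,0.0005,0,-0.5,0,0.05,-0.0001,0,0.0005,0,-0.5,0,0.05,0,0,0,0,0,0,0.05]}}

```text
t: 14.63
eef_pos: [0.5156, 0.2308, 0.0332]
tcp_rot: [3.14, -0.105, 1.102]
force: [2.2, 7.5, 0.7]
gripper_width: 0.0548
finger_force: 35.0
```

```bash
python3 -c "
from h import *
meas()
for i in range(3): tilt()"
```

```text
Fs 8.53 Ft 1.0 Fz 0.91 s -9.6 z 33.2
t 14.93 p [515.4 230.5  33.2] rpy [179.92  -6.02  63.09] F [2.87 7.61 1.2 ] M [ 1.51 -0.61 -0.03] w 55.0 ff 35.0
n 63 tilt 5.13 z at s=40 53.73 s range [ 9.7 40.5] t [-19.5  25.5]
n 52 tilt 5.26 z at s=40 53.8 s range [ 9.1 40.9] t [-16.4  25.2]
n 46 tilt 3.92 z at s=40 53.39 s range [10.3 40.7] t [-16.2  24.9]
```

>>> {"op": "jog_arm", "data": {"plan": [-0.0001,0,0.0005,0,-0.5,0,0.05,-0.0001,0,0.0005,0,-0.5,0,0.05,0,0,0,0,0,0,0.05]}}

```text
t: 15.33
eef_pos: [0.5155, 0.2307, 0.0321]
tcp_rot: [3.14, -0.088, 1.101]
force: [3.5, 7.8, -0.3]
gripper_width: 0.0546
finger_force: 35.0
```

>>> {"op": "jog_arm", "data": {"plan": [-0.0001,0,0.0005,0,-0.5,0,0.05,-0.0001,0,0.0005,0,-0.5,0,0.05,0,0,0,0,0,0,0.05]}}

```text
t: 15.58
eef_pos: [0.5155, 0.2306, 0.0311]
tcp_rot: [3.14, -0.07, 1.101]
force: [3.0, 8.0, 1.2]
gripper_width: 0.0546
finger_force: 35.0
```

```bash
python3 -c "
from h import *
meas()
for i in range(3): tilt()"
```

```text
Fs 8.72 Ft 1.12 Fz 0.61 s -9.85 z 31.1
t 15.88 p [515.4 230.3  31.1] rpy [179.92  -4.02  63.08] F [2.67 8.55 0.32] M [ 1.53 -0.5  -0.1 ] w 54.6 ff 35.0
n 41 tilt 4.85 z at s=40 50.15 s range [14.5 41.1] t [-16.4  25.8]
n 41 tilt 2.09 z at s=40 49.74 s range [12.7 40.6] t [-13.   25.2]
n 47 tilt 3.58 z at s=40 49.81 s range [14.5 40.4] t [-24.2  26.5]
```

>>> {"op": "jog_arm", "data": {"plan": [-0.0001,0,0.0005,0,-0.5,0,0.05,-0.0001,0,0.0005,0,-0.5,0,0.05,0,0,0,0,0,0,0.05]}}

```text
t: 16.28
eef_pos: [0.5154, 0.2304, 0.0301]
tcp_rot: [3.14, -0.053, 1.101]
force: [3.3, 8.3, -0.5]
gripper_width: 0.0546
finger_force: 35.0
```

>>> {"op": "jog_arm", "data": {"plan": [-0.0001,0,0.0005,0,-0.5,0,0.05,0,0,0,0,0,0,0.05,0,0,0,0,0,0,0.05]}}

```text
t: 16.53
eef_pos: [0.5152, 0.2301, 0.0295]
tcp_rot: [3.14, -0.044, 1.101]
force: [3.2, 7.0, -0.4]
gripper_width: 0.0547
finger_force: 35.0
```

>>> {"op": "jog_arm", "data": {"plan": [-0.0001,0,0.0005,0,-0.5,0,0.05,0,0,0,0,0,0,0.05,0,0,0,0,0,0,0.05]}}

```text
t: 16.78
eef_pos: [0.5152, 0.23, 0.029]
tcp_rot: [3.14, -0.035, 1.101]
force: [3.2, 7.1, 0.5]
gripper_width: 0.0547
finger_force: 35.0
```

```bash
python3 -c "
from h import *
meas()
for i in range(3): tilt()"
```

```text
Fs 8.53 Ft 1.05 Fz 0.45 s -10.22 z 29.01
t 17.08 p [515.2 230.   29. ] rpy [179.92  -2.02  63.08] F [3.39 8.08 0.85] M [ 1.48 -0.56 -0.05] w 54.8 ff 35.0
n 38 tilt -3.63 z at s=40 44.86 s range [17.1 40.9] t [-13.7  24.5]
n 40 tilt 3.07 z at s=40 45.91 s range [17.6 41.1] t [-5.3 25.1]
n 41 tilt -0.76 z at s=40 45.63 s range [15.7 41.5] t [-15.5  26.5]
```

>>> {"op": "jog_arm", "data": {"plan": [-0.0001,0,0.0003,0,-0.3,0,0.05,0,0,0,0,0,0,0.05,0,0,0,0,0,0,0.05]}}

```text
t: 17.48
eef_pos: [0.5152, 0.23, 0.0288]
tcp_rot: [3.14, -0.03, 1.101]
force: [2.3, 7.8, 1.3]
gripper_width: 0.0546
finger_force: 35.0
```

```bash
python3 -c "
from h import *
meas(10)"
```

```text
Fs 8.61 Ft 1.15 Fz 0.65 s -10.27 z 28.76
t 17.98 p [515.2 229.9  28.8] rpy [179.92  -1.72  63.07] F [3.23 8.41 1.06] M [ 1.5  -0.52 -0.04] w 54.6 ff 35.0
```

>>> {"op": "jog_arm", "data": {"plan": [-0.0001,0,0.0003,0,-0.3,0,0.05,0,0,0,0,0,0,0.05,0,0,0,0,0,0,0.05]}}

```text
t: 18.23
eef_pos: [0.5152, 0.2299, 0.0286]
tcp_rot: [3.14, -0.025, 1.101]
force: [2.7, 7.6, 2.0]
gripper_width: 0.0545
finger_force: 35.0
```

```bash
python3 -c "
from h import *
meas(10)"
```

```text
Fs 8.25 Ft 1.2 Fz 2.58 s -10.28 z 28.65
t 18.73 p [515.2 229.9  28.7] rpy [179.92  -1.44  63.07] F [2.37 7.61 2.74] M [ 1.51 -0.54 -0.1 ] w 54.9 ff 35.0
```

>>> {"op": "jog_arm", "data": {"plan": [0.001,0,-0.0001,0,0,0,0.05,0.001,0,0,0,0,0,0.05,0.001,0,0,0,0,0,0.05,0.001,0,0,0,0,0,0.05,0,0,0,0,0,0,0.05]}}

```text
t: 19.15
eef_pos: [0.5165, 0.2326, 0.0287]
tcp_rot: [3.14, -0.023, 1.1]
force: [2.1, 7.1, 2.4]
gripper_width: 0.0548
finger_force: 35.0
```

>>> {"op": "jog_arm", "data": {"plan": [0.001,0,0,0,0,0,0.05,0.001,0,0,0,0,0,0.05,0.001,0,0,0,0,0,0.05,0,0,0,0,0,0,0.05,0,0,0,0,0,0,0.05]}}

```text
t: 19.57
eef_pos: [0.5175, 0.2345, 0.0287]
tcp_rot: [3.141, -0.022, 1.1]
force: [1.2, 6.0, 2.6]
gripper_width: 0.0546
finger_force: 35.0
```

```bash
python3 -c "
from h import *
meas(6)"
```

```text
Fs 6.06 Ft 1.29 Fz 3.04 s -5.14 z 28.66
t 19.87 p [517.5 234.5  28.7] rpy [179.95  -1.25  63.03] F [1.04 6.06 2.88] M [ 0.99 -0.4  -0.03] w 54.9 ff 35.0
```

>>> {"op": "jog_arm", "data": {"plan": [0.001,0,-0.0002,0,0,0,0.05,0.001,0,0,0,0,0,0.05,0.001,0,0,0,0,0,0.05,0.001,0,0,0,0,0,0.05,0,0,0,0,0,0,0.05]}}

```text
t: 20.28
eef_pos: [0.5185, 0.2364, 0.0286]
tcp_rot: [3.141, -0.018, 1.099]
force: [0.9, 4.3, 5.2]
gripper_width: 0.0545
finger_force: 35.0
```

```bash
python3 -c "
from h import *
meas(6)"
```

```text
Fs 3.0 Ft 0.72 Fz 5.01 s -3.03 z 28.62
t 20.58 p [518.5 236.4  28.6] rpy [179.99  -1.06  62.99] F [1.37 3.23 5.23] M [ 0.61 -0.18  0.04] w 54.9 ff 35.0
```

>>> {"op": "jog_arm", "data": {"plan": [0.001,0,-0.0001,0,0,0,0.05,0.001,0,0,0,0,0,0.05,0,0,0,0,0,0,0.05]}}

```text
t: 20.83
eef_pos: [0.5191, 0.2376, 0.0286]
tcp_rot: [-3.142, -0.017, 1.099]
force: [-0.5, 2.4, 6.2]
gripper_width: 0.0548
finger_force: 35.0
```

```bash
python3 -c "
from h import *
meas(6)"
```

```text
Fs 2.43 Ft 1.13 Fz 5.97 s -1.73 z 28.62
t 21.13 p [519.1 237.5  28.6] rpy [-180.     -0.98   62.98] F [-0.97  3.39  6.36] M [ 0.4  -0.08  0.02] w 54.8 ff 35.0
```

>>> {"op": "jog_arm", "data": {"plan": [0.001,0,-0.0006,0,0,0,0.05,0.001,0,0,0,0,0,0.05,0.0005,0,0,0,0,0,0.05,0,0,0,0,0,0,0.05]}}

```text
t: 21.47
eef_pos: [0.5199, 0.2392, 0.0287]
tcp_rot: [-3.141, -0.016, 1.099]
force: [-0.4, -0.7, 1.0]
gripper_width: 0.0548
finger_force: 35.0
```

```bash
python3 -c "
from h import *
meas(6)"
```

```text
Fs -0.49 Ft -0.25 Fz -0.8 s 0.42 z 28.73
t 21.77 p [520.1 239.7  28.8] rpy [-179.98   -0.97   62.98] F [ 0.52 -1.15 -2.34] M [-0.29 -0.09  0.04] w 54.7 ff 35.0
```

>>> {"op": "jog_arm", "data": {"plan": [0,0,0,0,0,0,0.055,0,0,0,0,0,0,0.057,0,0,0,0,0,0,0.06,0,0,0,0,0,0,0.066,0,0,0,0,0,0,0.074], "grip_force": 5}}

```text
t: 22.18
eef_pos: [0.5206, 0.2408, 0.0292]
tcp_rot: [3.141, -0.019, 1.1]
force: [0.7, 0.1, -0.8]
gripper_width: 0.0707
finger_force: 0.0
```

>>> {"op": "jog_arm", "data": {"plan": [0,0,0,0,0,0,0.076,0,0,0,0,0,0,0.076,0,0,0,0,0,0,0.076]}}

```text
t: 22.43
eef_pos: [0.5205, 0.2405, 0.0292]
tcp_rot: [3.141, -0.019, 1.1]
force: [0.0, 0.4, 0.2]
gripper_width: 0.076
finger_force: 0.0
```

>>> {"op": "jog_arm", "data": {"plan": [0,0,-0.005,0,0,0,0.076,0,0,-0.01,0,0,0,0.076,0,0,-0.02,0,0,0,0.076,0,0,-0.03,0,0,0,0.076,0,0,-0.03,0,0,0,0.076]}}

```text
t: 22.85
eef_pos: [0.5192, 0.2386, 0.1255]
tcp_rot: [-3.141, -0.017, 1.1]
force: [-0.4, 0.2, 0.1]
gripper_width: 0.0759
finger_force: 0.0
```

>>> {"op": "jog_arm", "data": {"plan": [0,0,-0.04,0,0,0,0.076,0,0,-0.04,0,0,0,0.076,0,0,-0.04,0,0,0,0.076,0,0,-0.02,0,0,0,0.076]}}

```text
t: 23.18
eef_pos: [0.52, 0.2373, 0.2701]
tcp_rot: [3.137, -0.025, 1.099]
force: [1.0, 0.3, -0.1]
gripper_width: 0.0757
finger_force: 0.0
```

>>> {"op": "jog_arm", "data": {"plan": [-0.04,0,0,0,0,0,0.076,-0.04,0,0,0,0,0,0.076,-0.04,0,0,0,0,0,0.076,-0.04,0,0,0,0,0,0.076,-0.04,0,0,0,0,0,0.076]}}

```text
t: 23.6
eef_pos: [0.4265, 0.0569, 0.2613]
tcp_rot: [3.14, -0.019, 1.1]
force: [0.5, -0.5, 0.4]
gripper_width: 0.0762
finger_force: 0.0
```

>>> {"op": "jog_arm", "data": {"plan": [-0.03,0,0,0,0,0,0.076,0,0,0,0,0,0,0.076,0,0,0,0,0,0,0.076]}}

```text
t: 23.85
eef_pos: [0.4135, 0.0301, 0.2607]
tcp_rot: [3.141, -0.018, 1.096]
force: [0.7, 1.2, -0.5]
gripper_width: 0.076
finger_force: 0.0
```

```bash
python3 -c "
from h import *
im,d=cap('top');st()
cv2.imwrite('pics/t4.png',np.clip(cv2.resize(im[185:275,170:290],(780,585),interpolation=cv2.INTER_CUBIC)*1.7,0,255).astype(np.uint8))"
```

```text
t 23.9 p [414.5  31.7 260.7] rpy [179.91  -1.13  62.94] F [2.04 0.16 0.91] M [-0.07 -0.08 -0.02] w 76.1 ff 0.0
```

View pics/t4.png

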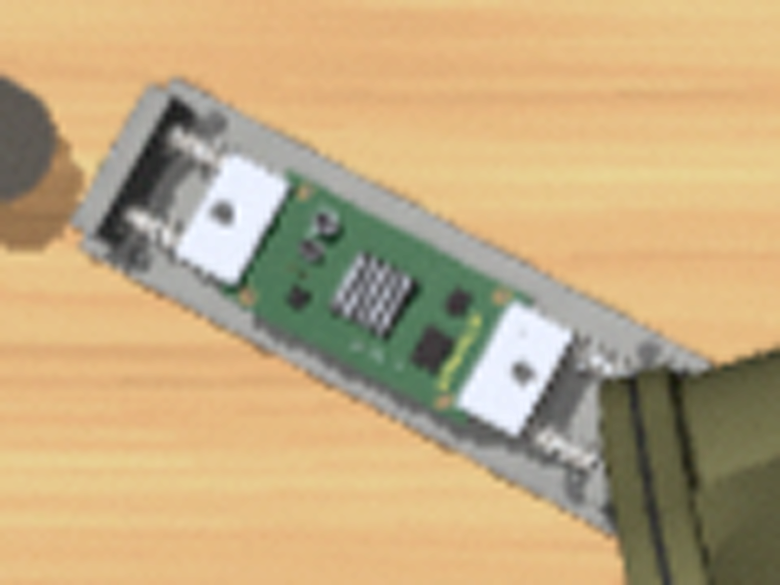

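The last view shows the board under both lips. The jaw holes at (222,212) and (522,371) have each moved out about 3 mm, and the board is centred across the jaws and parallel to the rods.

```bash
python3 -c "
from h import *
print(arm.finish_job());st()"
```

```text
the job is handed in; nothing more can be done
None
the job is handed in; nothing more can be done
```

The board is clamped in the vice, parts side up, and the job is handed in; the last picture before that showed it under both lips and centred, with each jaw pushed back about 3 mm, but no verdict came back.

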